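# Stand the tipped sample bottle up, check it on the balance and return it to its lane

### The arm

A 6-joint arm with a two-finger parallel gripper is mounted at the origin on the work surface. World frame = base frame: x ahead of the robot, y to its left, z up, the work surface at z = 0. Lengths are in m, angles in rad, forces in N, time in s.
With the tool pointing down it reaches from about 0.35 to 0.975 m from the base axis. Payload 4.9 kg.
Tool frame: the origin (TCP) lies on the centre line of the jaws, within the pads' length; the fingertips stand 19 mm ahead of it and the grasp point (between the pads) is the TCP; z points along the fingers, y is the line along which they close (so a half turn about z gives the same grasp; the last joint's range is limited). The gripper opens to 85 mm and grips with 20 to 120 N. Pads are 22 mm wide; open, the fingers measure 114 mm over their backs; the gripper's body (76 mm by 85 mm) begins 54 mm behind the grasp point. The pads swing forward as they close: fully open they stand 13 mm farther back than shut.
Start: joints at [1.106, 0.053, 1.613, -0, 1.476, -0.119], TCP at [0.212, 0.588, 0.25] pointing down, gripper open.
Joint ranges: [-3.01, 3.01], [-1.01, 2.22], [0.06, 2.58], [-1.02, 4.17], [0.09, 2.62], [-3.14, 3.14]. Speed limits (rad/s): [2.57, 2.57, 3.14, 3.14, 3.14, 3.14].

### API

Orientations are given as a unit quaternion [w, x, y, z].
In Python, from plant import state, grab_frame, ticket, spotter gives the robot as it stands.
- The arm moves only by the tool apply_moves, never from a script. Its argument "series" is a list of rows, each an object of numbers: "jaw": the closure, from 0 (fully open) to 1 (shut); "dx", "dy", "dz": the shift along the tool's x, y, z in mm; "turn": the turn about the tool's z in rad. A call has 1 to 5 rows; each row is the pose to reach, as a shift and turn from the pose commanded when the call began, along the tool's axes at that moment; what a row does not reach only later rows make up. A row lasts 1/12 s, in which the tool goes at most 41.7 mm and 7.16 degrees, less where a joint would pass 70% of its speed; a pose out of reach is approached as far as the arm can. A call with a gripper value outside its range is refused whole. The fingers move at their own pace and stop on an object; the grip force is fixed at half the most. Time passes only in rows, so rows that repeat a pose let the fingers close. It gives the time, the measured TCP pose, the force, the opening and the grip force at its end, in the units of the state.
- state(): the state, without advancing time (a new reading comes with each control period).
- grab_frame(name): name is "scene" or "top" or "wrist"; returns a dict with "pixels" (420x560x3 uint8, red, green, blue), "mtx" (3x3 intrinsics, pixels), "dist_coeffs" ([k1, k2, p1, p2, k3] as OpenCV has them; the pictures are not rectified), "camera_from_world" (4x4, takes a point from world to camera coordinates). Camera axes: x right, y down, z forward; pixel columns grow to the right and rows downward; lengths in m; the calibration is good to about 2 mm. A picture is of the moment at which its call begins. There is no depth.
- ticket.job_done(): hands the job in; it is judged then, once.
Trained networks look in a picture, given as the dict that the camera call returned (one of the last four; its "shot" number tells which), for a name from the list of things; names that differ only in an ending like _2 or _b are one class to them, and where a whole thing is asked for, a point or a joint stands for the part that bears it (a point fixed in the world has none). Each returns a list of dicts, best first, with "conf" (0 to 1); they miss things now and then, are a little off and sometimes report something else, mostly with a low value. They report only what shows in the picture. A call takes as long as a camera call.
- spotter.outline_of(picture, target): "region" (420x560 bool, what is visible of it) and "extent" ([left, top, right, bottom] in pixels, round what is visible of it).
The state is a dict: "time": time; "joint_pos": joint angles; "joint_vel": joint speeds; "joint_efforts": joint torques, N m; "tool_pos": TCP position; "tool_rot": TCP orientation; "contact_force": force on the tool from outside, world axes, zero at the start; "ft_torque": the same for the moment, N m; "gripper_width": opening from 0.0 (shut) to 1.0 (fully open); "grasp_force": force on a finger pad.
Only numpy, scipy, OpenCV 4.12 (cv2) and the standard library are available. Lean on these libraries where they do the work, as an engineer would, in place of code of your own. Each camera call takes 0.05 s, during which the arm holds its last target. There are 200 camera calls.

### The job

One of the sample bottles has tipped over on the bench. Stand it upright on the balance pan and let go of it for about a second so that its weight can be read, then take it again and stand it in the middle of the empty place between its neighbours in the lane. Never drop it, and leave the standing bottles, the cup, the jar and the beaker where they are.

Things in the scene. Friction and masses are not known exactly. Their poses are not given: they have to be found in the camera images.
- tipped_bottle: White plastic sample bottle, grey screw cap: 116 mm tall; twelve-sided body 54 mm across its flats up to 78 mm above the foot, shoulder to a 36 mm neck at 90 mm, cap 40 mm in diameter from 94 mm up; 0.15 to 0.3 kg. Origin on its axis, 58 mm above the foot; z points from foot to cap. It lies on its side on the bench in front of the lane, cap towards -y within about 40 degrees.
- balance: White top-loading laboratory balance, fixed: housing 250 mm along its x, 200 mm along its y, 56 mm tall, flat display on its near (-x) part. Origin under the middle of the housing on the bench, z up.
- pan (a point): Centre of the upper face of the balance's round steel pan, 140 mm in diameter, 70 mm above the bench, 30 mm along +x from the balance's origin. The pan is rigid and does not sink.
- lane: Fixed aluminium tray, 410 mm along its y, 80 mm along its x; floor 4 mm above the bench; two rails along the long sides, 5 mm thick, top 16 mm above the bench, 70 mm apart inside. Five places 78 mm apart along y, the middle one at the origin, each with a flat 48 mm disc. Origin in the middle of the underside, on the bench, z up.
- empty_place: Flat grey disc 48 mm in diameter on the lane floor at the one empty place, always one of the three inner places, so with a standing bottle 78 mm away on either side. Origin at its centre on the lane floor (4 mm above the bench); axes parallel to the lane's: y along the lane, x across.
- bottle_a: Bottle just like the tipped one in shape, size and frame; it stands upright in the lane.
- bottle_b: Bottle just like the tipped one in shape, size and frame; it stands upright in the lane.
- bottle_c: Bottle just like the tipped one in shape, size and frame; it stands upright in the lane.
- bottle_d: Bottle just like the tipped one in shape, size and frame; it stands upright in the lane.
- cup: White open plastic cup, 68 mm across the rim, 75 mm tall, standing on the bench left of the tipped bottle. Origin at the centre of its underside.
- jar: Amber jar with lid, 60 mm in diameter, 70 mm tall, standing on the bench to the right of the tipped bottle. Origin at the centre of its underside.
- beaker: Glass beaker, 76 mm in diameter, 95 mm tall, standing on the bench beyond the lane. Origin at the centre of its underside.

How it is judged:
On the way:
1. the bottle stands upright on the balance pan, let go and still, for half a second (angle between tipped_bottle's own z axis and vertical below 0.1 rad and horizontal distance between tipped_bottle and pan below 0.045 m and z of tipped_bottle in the frame of pan between 0.054 and 0.062 m and contact force between tipped_bottle and the fingers below 0.2 N and linear speed of tipped_bottle below 0.03 m/s and angular speed of tipped_bottle below 0.3 rad/s), for 0.5 s.
At the end, for the whole second after the job is handed in: The bottle that was tipped stands upright (within 6 degrees) on the lane floor between the rails, its axis within 15 mm of the middle of the empty place along the lane, released and at rest; all the other bottles stand upright (angle between each of tipped_bottle, bottle_a, bottle_b, bottle_c, bottle_d's own z axis and vertical below 0.1 rad and x of tipped_bottle in the frame of empty_place between -0.009 and 0.009 m and y of tipped_bottle in the frame of empty_place between -0.015 and 0.015 m and z of tipped_bottle in the frame of empty_place between 0.054 and 0.062 m and contact force between tipped_bottle and the fingers below 0.2 N and linear speed of tipped_bottle below 0.03 m/s and angular speed of tipped_bottle below 0.3 rad/s); the robot touches nothing.
It fails at once if the bottle is dropped: it moves faster than 0.5 m/s while the fingers do not touch it (contact force between tipped_bottle and the fingers below 0.01 N and linear speed of tipped_bottle above 0.5 m/s).
It fails at once if a standing bottle is shifted more than 15 mm or tipped (distance of any of bottle_a, bottle_b, bottle_c, bottle_d from where it was at the start of the episode above 0.015 m or angle between any of bottle_a, bottle_b, bottle_c, bottle_d's own z axis and vertical above 0.3 rad).
It fails at once if the cup, jar or beaker is shifted more than 20 mm or tipped (distance of any of cup, jar, beaker from where it was at the start of the episode above 0.02 m or angle between any of cup, jar, beaker's own z axis and vertical above 0.3 rad).
It also fails if it takes over 61 s, if anything falls off the work surface, if the arm or the gripper's body presses on something with over 40 N, if the wrist force passes 120 N, or if a joint passes its speed limit or range.

## Working session

There is one attempt and no reset: what is moved stays moved. The work goes in short steps, Python scripts to look and compute and a tool call to move; the robot and the scene stay as the last step left them, time stands still between calls to the robot, and variables do not carry over. Pictures are saved under pics/ and viewed, at most 10 in all, crops included, and the job is handed in when it is done.

Besides the shell and the picture viewer there is one more tool, called after "Request:" by a JSON object that holds its "name" and its "arguments". apply_moves: Moves the arm, as the interface text tells. Its arguments: {"type":"object","properties":{"series":{"type":"array","items":{"type":"object","properties":{"jaw":{"type":"number"},"dx":{"type":"number"},"dy":{"type":"number"},"dz":{"type":"number"},"turn":{"type":"number"}}}}},"required":["series"]}

```bash
mkdir -p pics; ls; python3 - <<'E'
from plant import state, grab_frame, spotter
import cv2,pickle
print(state())
for n in ("scene","top"):
    f=grab_frame(n); cv2.imwrite(f"pics/{n}0.png",f["pixels"][...,::-1])
    print(n,f["mtx"].tolist(),f["dist_coeffs"],f["camera_from_world"].round(4).tolist())
    d={}
    for t in ("tipped_bottle","balance","lane","empty_place","cup","jar","beaker"):
        r=spotter.outline_of(f,t); d[t]=r
        print(t,[(round(float(x["conf"]),2),list(map(int,x["extent"]))) for x in r])
    pickle.dump((f,d),open(f"{n}0.pkl","wb"))
E
```

```text
pics
{'time': 0.0, 'joint_pos': array([ 1.10599278e+00,  5.33937926e-02,  1.61428759e+00, -3.08621866e-05,
        1.47599963e+00, -1.18989445e-01]), 'joint_vel': array([-2.26861711e-03,  4.72160155e-05,  9.48670238e-04, -9.27020116e-05,
        3.28659450e-04, -4.63629897e-04]), 'joint_efforts': array([-1.68948980e-03, -3.93681836e+01, -3.70169806e+01, -2.70224782e-04,
        7.05260580e-03, -9.00549821e-06]), 'tool_pos': array([0.21158992, 0.58747554, 0.24904391]), 'tool_rot': array([-2.85772891e-04,  1.72045227e-01,  9.85088498e-01, -1.00443382e-03]), 'contact_force': array([ 0.22671782, -0.44736845,  0.79239362]), 'ft_torque': array([ 0.02465937,  0.02174022, -0.00516737]), 'grasp_force': 0.0, 'gripper_width': 1.0014109786050558}
scene [[400.95183187141345, 0.0, 274.58790873872863], [0.0, 400.95183187141345, 214.7824297892288], [0.0, 0.0, 1.0]] [-0.03359458  0.          0.          0.          0.        ] [[0.4123, 0.911, 0.0123, -0.2567], [0.726, -0.3204, -0.6086, -0.3478], [-0.5505, 0.2598, -0.7934, 1.2555], [0.0, 0.0, 0.0, 1.0]]
tipped_bottle []
balance [(0.75, [318, 126, 420
[... 189 characters left out ...]
[272, 154, 298, 190])]
jar [(0.95, [91, 208, 126, 247])]
beaker [(0.59, [306, 277, 348, 328]), (0.45, [184, 257, 215, 303])]
top [[498.68209741715896, 0.0, 283.14826537546503], [0.0, 498.68209741715896, 209.8957221252713], [0.0, 0.0, 1.0]] [-0.03093254  0.          0.          0.          0.        ] [[0.0164, -0.9998, 0.0076, -0.004], [-0.9916, -0.0172, -0.1284, 0.5831], [0.1285, -0.0054, -0.9917, 1.1145], [0.0, 0.0, 0.0, 1.0]]
tipped_bottle [(0.7, [290, 256, 344, 291])]
balance [(0.86, [81, 193, 198, 321])]
lane [(0.75, [274, 169, 449, 210])]
empty_place [(0.61, [316, 182, 336, 202])]
cup [(0.66, [216, 266, 239, 300])]
jar [(0.82, [409, 276, 439, 302])]
beaker [(0.6, [258, 103, 291, 145])]
```

```bash
python3 - <<'E'
import cv2
a=cv2.imread("pics/top0.png")
cv2.imwrite("pics/t_crop.png",cv2.resize(a[90:340,60:460],(800,500),interpolation=cv2.INTER_CUBIC))
E
```

```text
(no output)
```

View pics/t_crop.png

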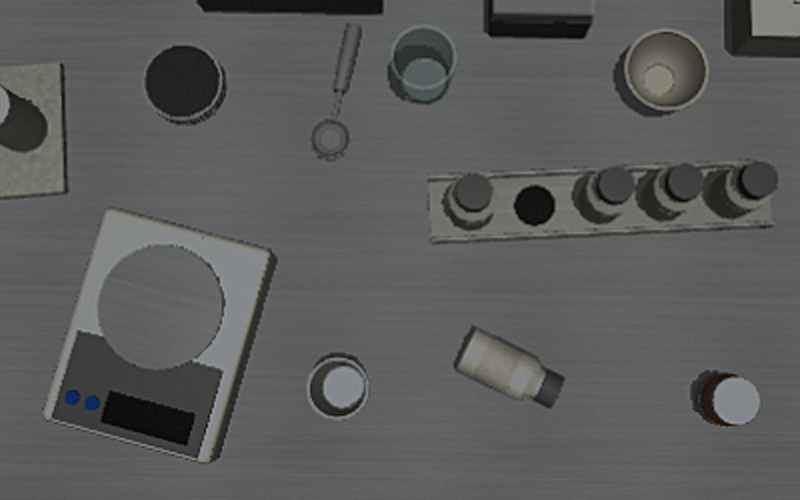

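View pics/scene0.png

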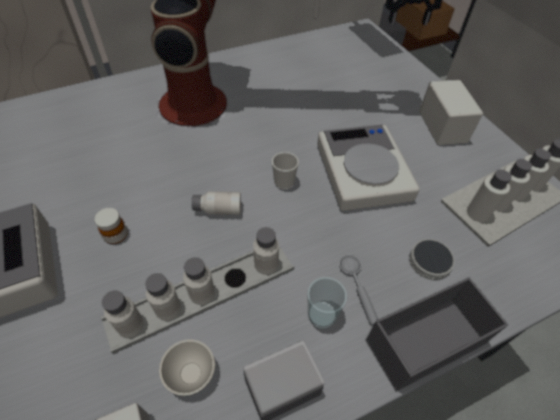

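```bash
cat > h.py <<'E'
import numpy as np, cv2, pickle
def bp(f,uv,z):
    "pixels -> world on plane z"
    p=cv2.undistortPoints(np.float64(uv).reshape(-1,1,2),f["mtx"],f["dist_coeffs"])[:,0]
    T=np.asarray(f["camera_from_world"]);R=T[:3,:3];c=-R.T@T[:3,3]
    d=np.c_[p,np.ones(len(p))]@R
    return c+d*((z-c[2])/d[:,2])[:,None]
def cont(m):
    c,_=cv2.findContours(m.astype(np.uint8),cv2.RETR_EXTERNAL,cv2.CHAIN_APPROX_NONE)
    return max(c,key=cv2.contourArea)[:,0]
def rect(f,m,z):
    "min-area rectangle (mm) of a mask on plane z"
    w=bp(f,cont(m),z)[:,:2]*1000
    return cv2.minAreaRect(w.astype(np.float32))
def bottle(f,m,z=.027):
    "lying bottle: foot/cap end points and axis by PCA + ends"
    ys,xs=np.nonzero(m); w=bp(f,np.c_[xs,ys],z)[:,:2]*1000
    c=w.mean(0); a=np.linalg.svd(w-c,full_matrices=False)[2][0]; a*=-np.sign(a[1])
    s=(w-c)@a; return c+a*s.min(),c+a*s.max(),np.degrees(np.arctan2(a[1],a[0])),np.ptp(s)
E
python3 - <<'E'
from h import *
f,d=pickle.load(open("top0.pkl","rb"))
print("bottle",bottle(f,d["tipped_bottle"][0]["region"]))
print("rect",rect(f,d["tipped_bottle"][0]["region"],.027))
e=cont(d["empty_place"][0]["region"]); print("place",cv2.minEnclosingCircle((bp(f,e,.004)[:,:2]*1000).astype(np.float32)))
print("lane",rect(f,d["lane"][0]["region"],.016))
print("lanerails", bp(f,np.array([[428,178],[434,242],[771,227],[760,160]])/2+[60,90],.016).round(4))
print("pan",bp(f,np.array([[160.5,307],[97,307],[224,307]])/2+[60,90],.07).round(4))
for n,z in(("cup",.04),("jar",.07),("beaker",.05)):print(n,bp(f,cont(d[n][0]["region"]).mean(0),z).round(3))
E
```

```text
bottle (array([459.98601546, -18.10979986]), array([ 411.52266301, -124.64636592]), np.float64(-114.4607294967089), np.float64(117.04160131691681))
rect ((435.12811279296875, -70.9259262084961), (116.81731414794922, 54.29503631591797), 64.3934097290039)
place ((629.8593139648438, -98.94727325439453), 24.07561683654785)
lane ((637.4144897460938, -175.6947021484375), (81.92947387695312, 406.15386962890625), 3.8105530738830566)
lanerails [[ 0.6594  0.0287  0.016 ]
 [ 0.583   0.0202  0.016 ]
 [ 0.6079 -0.379   0.016 ]
 [ 0.6887 -0.3679  0.016 ]]
pan [[0.4979 0.3229 0.07  ]
 [0.4966 0.3939 0.07  ]
 [0.4992 0.2521 0.07  ]]
cup [[0.412 0.127 0.04 ]]
jar [[ 0.407 -0.306  0.07 ]]
beaker [[0.79  0.036 0.05 ]]
```

```bash
cat >> h.py <<'E'
def moves(targets, st=None):
    "chain of (x,y,z mm, yaw deg of tool y): shift/turn for one call each, assuming each is reached"
    from scipy.spatial.transform import Rotation as Ro
    from plant import state
    s=st or state(); p=s["tool_pos"]*1000; q=s["tool_rot"]
    R=Ro.from_quat(q[[1,2,3,0]]).as_matrix(); psi=np.degrees(np.arctan2(R[1,1],R[0,1]))
    print("at",p.round(1),"yaw",psi.round(2),"t",s["time"],"F",s["contact_force"].round(1),"w",s["gripper_width"],"g",s["grasp_force"])
    for x,y,z,yaw in targets:
        c,n=np.cos(np.radians(psi)),np.sin(np.radians(psi)); d=np.array([x,y,z])-p
        print("dx %.0f dy %.0f dz %.0f turn %.3f"%(-n*d[0]+c*d[1],c*d[0]+n*d[1],-d[2],np.radians(psi-yaw)))
        p=np.array([x,y,z]);psi=yaw
E
python3 -c "
from h import *
moves([(300,400,220,36),(390,220,200,10),(420,50,190,-14),(416.5,-113.7,170,-24.5)])"
```

```text
at [211.8 588.  250.3] yaw 70.19 t 0.8 F [-0.3  0.6 -0.1] w 0.9987380467256934 g 0.0
dx -147 dy -147 dz 30 turn 0.597
dx -199 dy -33 dz 20 turn 0.454
dx -173 dy 0 dz 10 turn 0.419
dx -160 dy 36 dz 20 turn 0.183
```

Request:
{"name": "apply_moves", "arguments": {"series": [{"dx":-147,"dy":-147,"dz":30,"turn":0.597},{"dx":-147,"dy":-147,"dz":30,"turn":0.597},{"dx":-147,"dy":-147,"dz":30,"turn":0.597},{"dx":-147,"dy":-147,"dz":30,"turn":0.597},{"dx":-147,"dy":-147,"dz":30,"turn":0.597}]}}

```text
invalid input at $.series[0]: expected keys jaw, dx, dy, dz, turn
```

Request:
{"name": "apply_moves", "arguments": {"series": [{"dx":-199,"dy":-33,"dz":20,"turn":0.454},{"dx":-199,"dy":-33,"dz":20,"turn":0.454},{"dx":-199,"dy":-33,"dz":20,"turn":0.454},{"dx":-199,"dy":-33,"dz":20,"turn":0.454},{"dx":-199,"dy":-33,"dz":20,"turn":0.454}]}}

```text
invalid input at $.series[0]: expected keys jaw, dx, dy, dz, turn
```

Request:
{"name": "apply_moves", "arguments": {"series": [{"dx":-173,"dy":0,"dz":10,"turn":0.419},{"dx":-173,"dy":0,"dz":10,"turn":0.419},{"dx":-173,"dy":0,"dz":10,"turn":0.419},{"dx":-173,"dy":0,"dz":10,"turn":0.419},{"dx":-173,"dy":0,"dz":10,"turn":0.419}]}}

```text
invalid input at $.series[0]: expected keys jaw, dx, dy, dz, turn
```

Request:
{"name": "apply_moves", "arguments": {"series": [{"dx":-160,"dy":36,"dz":20,"turn":0.183},{"dx":-160,"dy":36,"dz":20,"turn":0.183},{"dx":-160,"dy":36,"dz":20,"turn":0.183},{"dx":-160,"dy":36,"dz":20,"turn":0.183},{"dx":-160,"dy":36,"dz":20,"turn":0.183}]}}

```text
invalid input at $.series[0]: expected keys jaw, dx, dy, dz, turn
```

Every row needs all the keys.

Request:
{"name": "apply_moves", "arguments": {"series": [{"jaw":0,"dx":-147,"dy":-147,"dz":30,"turn":0.597},{"jaw":0,"dx":-147,"dy":-147,"dz":30,"turn":0.597},{"jaw":0,"dx":-147,"dy":-147,"dz":30,"turn":0.597},{"jaw":0,"dx":-147,"dy":-147,"dz":30,"turn":0.597},{"jaw":0,"dx":-147,"dy":-147,"dz":30,"turn":0.597}]}}

```text
time: 1.22
tool_pos: [0.2999, 0.3998, 0.2204]
tool_rot: [0.0, 0.456, 0.89, 0.0]
contact_force: [0.9, -0.4, -0.9]
gripper_width: 1.0
grasp_force: 0.0
```

Request:
{"name": "apply_moves", "arguments": {"series": [{"jaw":0,"dx":-199,"dy":-33,"dz":20,"turn":0.454},{"jaw":0,"dx":-199,"dy":-33,"dz":20,"turn":0.454},{"jaw":0,"dx":-199,"dy":-33,"dz":20,"turn":0.454},{"jaw":0,"dx":-199,"dy":-33,"dz":20,"turn":0.454},{"jaw":0,"dx":-199,"dy":-33,"dz":20,"turn":0.454}]}}

```text
time: 1.63
tool_pos: [0.3904, 0.2188, 0.2006]
tool_rot: [0.0, 0.644, 0.765, 0.0]
contact_force: [0.6, 0.4, 0.4]
gripper_width: 1.004
grasp_force: 0.0
```

Request:
{"name": "apply_moves", "arguments": {"series": [{"jaw":0,"dx":-173,"dy":0,"dz":10,"turn":0.419},{"jaw":0,"dx":-173,"dy":0,"dz":10,"turn":0.419},{"jaw":0,"dx":-173,"dy":0,"dz":10,"turn":0.419},{"jaw":0,"dx":-173,"dy":0,"dz":10,"turn":0.419},{"jaw":0,"dx":-173,"dy":0,"dz":10,"turn":0.419}]}}

```text
time: 2.05
tool_pos: [0.4202, 0.0456, 0.1906]
tool_rot: [0.001, 0.791, 0.612, -0.0]
contact_force: [-0.1, 0.3, -0.1]
gripper_width: 1.001
grasp_force: 0.0
```

Request:
{"name": "apply_moves", "arguments": {"series": [{"jaw":0,"dx":-160,"dy":36,"dz":20,"turn":0.183},{"jaw":0,"dx":-160,"dy":36,"dz":20,"turn":0.183},{"jaw":0,"dx":-160,"dy":36,"dz":20,"turn":0.183},{"jaw":0,"dx":-160,"dy":36,"dz":20,"turn":0.183},{"jaw":0,"dx":-160,"dy":36,"dz":20,"turn":0.183}]}}

```text
time: 2.47
tool_pos: [0.4152, -0.1185, 0.1702]
tool_rot: [0.001, 0.843, 0.538, -0.001]
contact_force: [-0.4, 0.5, -0.1]
gripper_width: 0.998
grasp_force: 0.0
```

```bash
python3 - <<'E'
from h import *
from plant import grab_frame,spotter
f=grab_frame("wrist"); cv2.imwrite("pics/w1.png",f["pixels"][...,::-1])
for r in spotter.outline_of(f,"tipped_bottle"):
    print(r["conf"],r["extent"],bottle(f,r["region"]),rect(f,r["region"],.027))
moves([(416.5,-113.7,30,-24.5)])
E
```

```text
0.64 [238.0, 53.8, 313.1, 212.9] (array([458.69299781, -13.74373316]), array([ 406.00684109, -127.26963196]), np.float64(-114.89551083005117), np.float64(125.15574620599858)) ((432.373779296875, -70.52015686035156), (125.14009857177734, 56.293853759765625), 65.1379623413086)
at [ 415.7 -114.3  170.4] yaw -24.7 t 2.5667 F [-0.7  1.4  0.2] w 1.0029361579896272 g 0.0
dx 1 dy 1 dz 140 turn -0.003
```

View pics/w1.png

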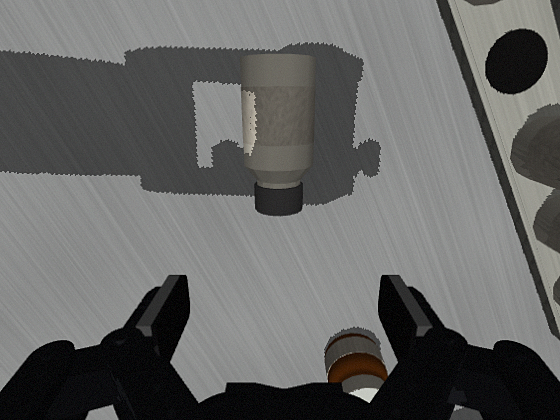

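Request:
{"name": "apply_moves", "arguments": {"series": [{"jaw":0,"dx":0,"dy":-1,"dz":40,"turn":0},{"jaw":0,"dx":0,"dy":-1,"dz":80,"turn":0},{"jaw":0,"dx":0,"dy":-1,"dz":120,"turn":0},{"jaw":0,"dx":0,"dy":-1,"dz":142,"turn":0},{"jaw":0,"dx":0,"dy":-1,"dz":142,"turn":0}]}}

```text
time: 2.98
tool_pos: [0.4108, -0.1092, 0.0232]
tool_rot: [-0.005, 0.84, 0.542, -0.003]
contact_force: [-0.5, 0.4, -0.5]
gripper_width: 1.002
grasp_force: 0.0
```

Request:
{"name": "apply_moves", "arguments": {"series": [{"jaw":1,"dx":0,"dy":0,"dz":0,"turn":0},{"jaw":1,"dx":0,"dy":0,"dz":0,"turn":0},{"jaw":1,"dx":0,"dy":0,"dz":0,"turn":0},{"jaw":1,"dx":0,"dy":0,"dz":0,"turn":0},{"jaw":1,"dx":0,"dy":0,"dz":0,"turn":0}]}}

```text
time: 3.4
tool_pos: [0.4168, -0.1136, 0.031]
tool_rot: [0.002, 0.841, 0.541, 0.001]
contact_force: [-1.1, 1.2, 6.0]
gripper_width: 0.453
grasp_force: 59.4
```

Request:
{"name": "apply_moves", "arguments": {"series": [{"jaw":1,"dx":0,"dy":0,"dz":0,"turn":0},{"jaw":1,"dx":0,"dy":0,"dz":0,"turn":0},{"jaw":1,"dx":0,"dy":0,"dz":0,"turn":0},{"jaw":1,"dx":0,"dy":0,"dz":0,"turn":0},{"jaw":1,"dx":0,"dy":0,"dz":0,"turn":0}]}}

```text
time: 3.82
tool_pos: [0.4168, -0.1137, 0.0309]
tool_rot: [0.002, 0.841, 0.541, 0.001]
contact_force: [-1.0, 1.0, 6.7]
gripper_width: 0.449
grasp_force: 59.4
```

Request:
{"name": "apply_moves", "arguments": {"series": [{"jaw":1,"dx":3,"dy":0,"dz":-10,"turn":0},{"jaw":1,"dx":8,"dy":0,"dz":-21,"turn":0},{"jaw":1,"dx":14,"dy":0,"dz":-31,"turn":0},{"jaw":1,"dx":20,"dy":0,"dz":-40,"turn":0},{"jaw":1,"dx":28,"dy":0,"dz":-49,"turn":0}]}}

```text
time: 4.23
tool_pos: [0.4269, -0.0869, 0.0788]
tool_rot: [0.0, 0.841, 0.541, 0.0]
contact_force: [-0.1, 0.1, -3.1]
gripper_width: 0.451
grasp_force: 60.6
```

```bash
python3 - <<'E'
from h import *
from plant import grab_frame
moves([])
f=grab_frame("scene"); cv2.imwrite("pics/s2.png",cv2.resize(f["pixels"][110:310,120:360,::-1],None,fx=3,fy=3,interpolation=cv2.INTER_CUBIC))
E
```

```text
at [426.9 -86.9  78.8] yaw -24.53 t 4.2333 F [-0.1  0.1 -3.1] w 0.4508078595349509 g 60.6339168548584
```

View pics/s2.png

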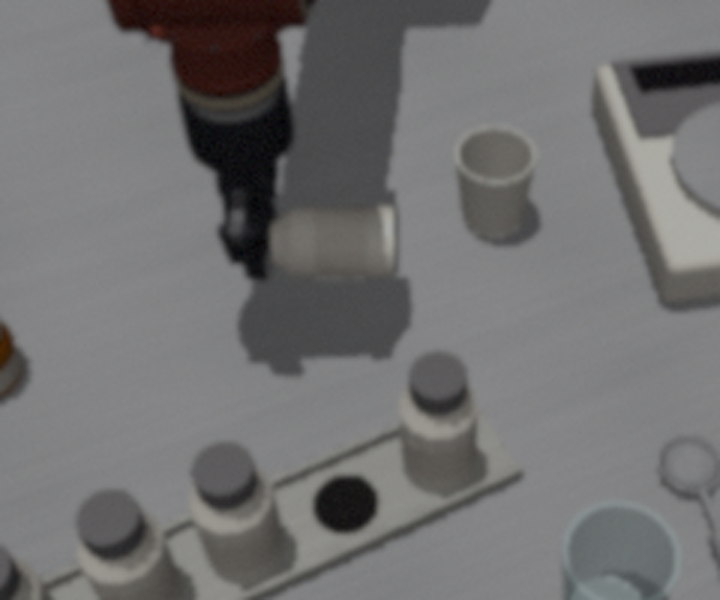

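Request:
{"name": "apply_moves", "arguments": {"series": [{"jaw":1,"dx":0,"dy":0,"dz":20,"turn":0},{"jaw":1,"dx":0,"dy":0,"dz":38,"turn":0},{"jaw":1,"dx":0,"dy":0,"dz":46,"turn":0},{"jaw":1,"dx":0,"dy":0,"dz":48,"turn":0},{"jaw":0.6,"dx":0,"dy":0,"dz":48,"turn":0}]}}

```text
time: 4.7
tool_pos: [0.4266, -0.087, 0.0301]
tool_rot: [-0.001, 0.841, 0.541, -0.0]
contact_force: [-1.8, 1.5, 2.7]
gripper_width: 0.448
grasp_force: 59.7
```

Request:
{"name": "apply_moves", "arguments": {"series": [{"jaw":0.57,"dx":0,"dy":0,"dz":0,"turn":0},{"jaw":0.57,"dx":0,"dy":0,"dz":0,"turn":0},{"jaw":0.57,"dx":0,"dy":0,"dz":0,"turn":0}]}}

```text
time: 4.95
tool_pos: [0.427, -0.0873, 0.0301]
tool_rot: [0.0, 0.841, 0.541, 0.0]
contact_force: [-2.8, 3.0, 3.3]
gripper_width: 0.447
grasp_force: 59.7
```

Request:
{"name": "apply_moves", "arguments": {"series": [{"jaw":0.555,"dx":0,"dy":0,"dz":0,"turn":0},{"jaw":0.555,"dx":0,"dy":0,"dz":0,"turn":0},{"jaw":0.555,"dx":0,"dy":0,"dz":0,"turn":0}]}}

```text
time: 5.2
tool_pos: [0.4269, -0.0874, 0.0299]
tool_rot: [0.0, 0.841, 0.541, 0.0]
contact_force: [-1.1, 2.3, 4.5]
gripper_width: 0.451
grasp_force: 59.7
```

Request:
{"name": "apply_moves", "arguments": {"series": [{"jaw":0.551,"dx":0,"dy":0,"dz":0,"turn":0},{"jaw":0.551,"dx":0,"dy":0,"dz":0,"turn":0}]}}

```text
time: 5.37
tool_pos: [0.4269, -0.0875, 0.0298]
tool_rot: [0.0, 0.841, 0.541, 0.0]
contact_force: [-2.1, 2.6, 4.6]
gripper_width: 0.451
grasp_force: 49.7
```

Request:
{"name": "apply_moves", "arguments": {"series": [{"jaw":0.548,"dx":0,"dy":0,"dz":0,"turn":0},{"jaw":0.548,"dx":0,"dy":0,"dz":0,"turn":0}]}}

```text
time: 5.53
tool_pos: [0.4268, -0.0875, 0.0297]
tool_rot: [0.0, 0.841, 0.541, 0.0]
contact_force: [-1.2, 2.6, 4.9]
gripper_width: 0.456
grasp_force: 40.9
```

Request:
{"name": "apply_moves", "arguments": {"series": [{"jaw":0.545,"dx":0,"dy":0,"dz":0,"turn":0},{"jaw":0.545,"dx":0,"dy":0,"dz":0,"turn":0}]}}

```text
time: 5.7
tool_pos: [0.4269, -0.0876, 0.0297]
tool_rot: [0.0, 0.841, 0.541, 0.0]
contact_force: [-0.9, 1.4, 4.1]
gripper_width: 0.461
grasp_force: 32.4
```

Request:
{"name": "apply_moves", "arguments": {"series": [{"jaw":0.54,"dx":0,"dy":0,"dz":0,"turn":0},{"jaw":0.54,"dx":0,"dy":0,"dz":0,"turn":0}]}}

```text
time: 5.87
tool_pos: [0.4268, -0.0876, 0.0296]
tool_rot: [0.0, 0.841, 0.541, 0.0]
contact_force: [0.3, 2.0, 3.9]
gripper_width: 0.458
grasp_force: 18.9
```

Request:
{"name": "apply_moves", "arguments": {"series": [{"jaw":0.53,"dx":0,"dy":0,"dz":0,"turn":0},{"jaw":0.53,"dx":0,"dy":0,"dz":0,"turn":0}]}}

```text
time: 6.03
tool_pos: [0.4261, -0.0877, 0.029]
tool_rot: [0.0, 0.841, 0.541, -0.001]
contact_force: [0.4, 0.5, 0.7]
gripper_width: 0.467
grasp_force: 0.1
```

Request:
{"name": "apply_moves", "arguments": {"series": [{"jaw":0.538,"dx":0,"dy":0,"dz":0,"turn":0},{"jaw":0.538,"dx":0,"dy":0,"dz":0,"turn":0},{"jaw":0.538,"dx":1,"dy":0,"dz":-4,"turn":0},{"jaw":0.538,"dx":2,"dy":0,"dz":-8,"turn":0},{"jaw":0.538,"dx":3,"dy":0,"dz":-11,"turn":0}]}}

```text
time: 6.45
tool_pos: [0.4275, -0.0846, 0.0406]
tool_rot: [-0.0, 0.841, 0.541, -0.0]
contact_force: [0.4, -0.9, -1.8]
gripper_width: 0.468
grasp_force: 9.4
```

```bash
python3 - <<'E'
from h import *
from plant import grab_frame
moves([])
f=grab_frame("wrist"); cv2.imwrite("pics/w3.png",f["pixels"][...,::-1])
E
```

```text
at [427.5 -84.6  40.6] yaw -24.52 t 6.45 F [ 0.4 -0.9 -1.8] w 0.4676946852543386 g 9.354388117790222
```

View pics/w3.png

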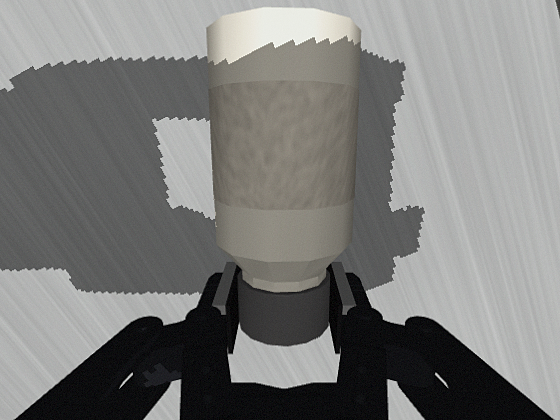

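Request:
{"name": "apply_moves", "arguments": {"series": [{"jaw":0.538,"dx":4,"dy":0,"dz":-9,"turn":0},{"jaw":0.538,"dx":8,"dy":0,"dz":-17,"turn":0},{"jaw":0.538,"dx":13,"dy":0,"dz":-25,"turn":0},{"jaw":0.538,"dx":19,"dy":0,"dz":-32,"turn":0},{"jaw":0.538,"dx":24,"dy":0,"dz":-38,"turn":0}]}}

```text
time: 6.92
tool_pos: [0.4385, -0.0624, 0.0799]
tool_rot: [0.001, 0.841, 0.541, 0.001]
contact_force: [0.9, 0.0, -1.2]
gripper_width: 0.462
grasp_force: 9.2
```

```bash
python3 - <<'E'
from h import *
from plant import grab_frame
moves([])
f=grab_frame("scene"); cv2.imwrite("pics/s4.png",cv2.resize(f["pixels"][110:310,120:360,::-1],None,fx=3,fy=3,interpolation=cv2.INTER_CUBIC))
E
```

```text
at [438.5 -62.4  79.9] yaw -24.51 t 6.9167 F [ 0.9  0.  -1.2] w 0.4615555548010326 g 9.24169197678566
```

View pics/s4.png

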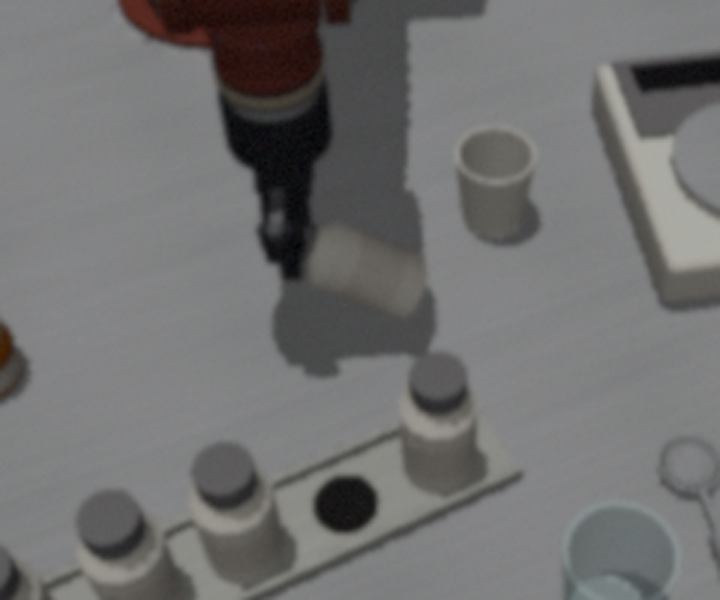

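Request:
{"name": "apply_moves", "arguments": {"series": [{"jaw":0.538,"dx":8,"dy":0,"dz":-8,"turn":0},{"jaw":0.538,"dx":17,"dy":0,"dz":-14,"turn":0},{"jaw":0.538,"dx":27,"dy":0,"dz":-20,"turn":0},{"jaw":0.538,"dx":38,"dy":0,"dz":-25,"turn":0},{"jaw":0.538,"dx":48,"dy":0,"dz":-29,"turn":0}]}}

```text
time: 7.38
tool_pos: [0.4584, -0.0181, 0.1082]
tool_rot: [0.0, 0.841, 0.541, 0.0]
contact_force: [-0.2, 0.1, -2.0]
gripper_width: 0.465
grasp_force: 9.1
```

Request:
{"name": "apply_moves", "arguments": {"series": [{"jaw":0.538,"dx":11,"dy":0,"dz":-3,"turn":0},{"jaw":0.538,"dx":22,"dy":0,"dz":-4,"turn":0},{"jaw":0.538,"dx":34,"dy":0,"dz":-4,"turn":0},{"jaw":0.538,"dx":45,"dy":0,"dz":-3,"turn":0},{"jaw":0.538,"dx":54,"dy":0,"dz":-1,"turn":0}]}}

```text
time: 7.8
tool_pos: [0.4812, 0.0308, 0.1094]
tool_rot: [0.001, 0.841, 0.541, 0.0]
contact_force: [-2.1, -1.4, 11.2]
gripper_width: 0.469
grasp_force: 10.6
```

```bash
python3 - <<'E'
from h import *
from plant import grab_frame
moves([])
f=grab_frame("scene"); cv2.imwrite("pics/s5.png",cv2.resize(f["pixels"][110:310,120:360,::-1],None,fx=3,fy=3,interpolation=cv2.INTER_CUBIC))
E
```

```text
at [481.2  30.8 109.4] yaw -24.48 t 7.8 F [-2.1 -1.4 11.2] w 0.4685075146711559 g 10.583379486197373
```

View pics/s5.png

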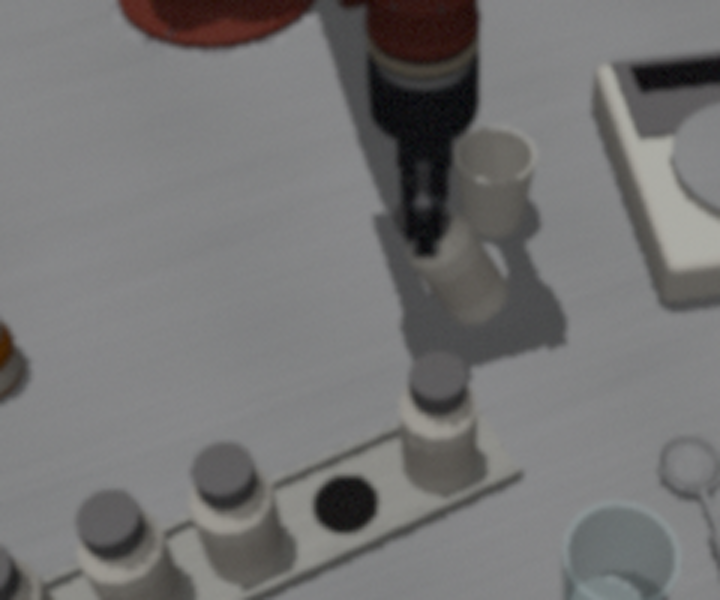

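Request:
{"name": "apply_moves", "arguments": {"series": [{"jaw":0.536,"dx":8,"dy":0,"dz":0,"turn":0},{"jaw":0.536,"dx":16,"dy":0,"dz":0,"turn":0},{"jaw":0.536,"dx":24,"dy":0,"dz":1,"turn":0},{"jaw":0.536,"dx":32,"dy":0,"dz":2,"turn":0},{"jaw":0.536,"dx":38,"dy":0,"dz":3,"turn":0}]}}

```text
time: 8.27
tool_pos: [0.4974, 0.0654, 0.1067]
tool_rot: [0.001, 0.841, 0.541, 0.001]
contact_force: [-0.0, 0.3, 4.7]
gripper_width: 0.467
grasp_force: 9.7
```

```bash
python3 - <<'E'
from h import *
from plant import grab_frame
moves([])
f=grab_frame("scene"); cv2.imwrite("pics/s6.png",cv2.resize(f["pixels"][110:310,180:420,::-1],None,fx=3,fy=3,interpolation=cv2.INTER_CUBIC))
E
```

```text
at [497.4  65.4 106.7] yaw -24.51 t 8.2667 F [-0.   0.3  4.7] w 0.46696910222454185 g 9.740052767872385
```

View pics/s6.png

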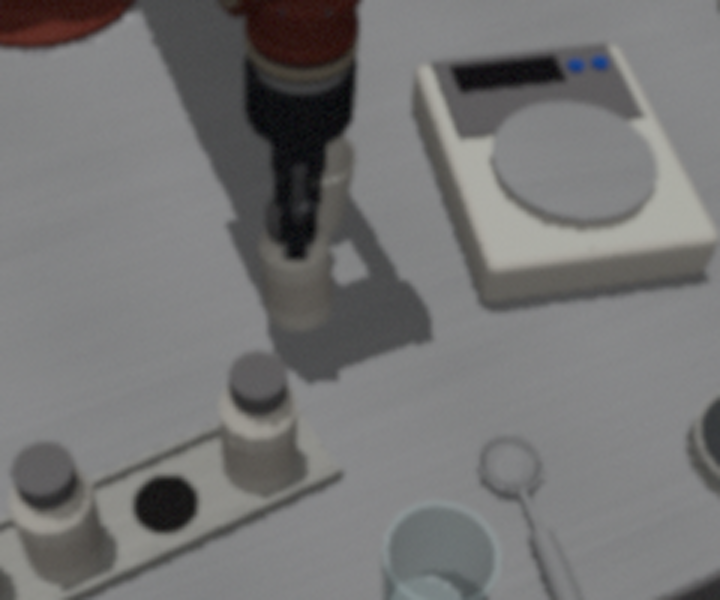

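Request:
{"name": "apply_moves", "arguments": {"series": [{"jaw":0.5,"dx":0,"dy":0,"dz":0,"turn":0},{"jaw":0.4,"dx":0,"dy":0,"dz":0,"turn":0},{"jaw":0.3,"dx":0,"dy":0,"dz":0,"turn":0},{"jaw":0.3,"dx":0,"dy":0,"dz":0,"turn":0},{"jaw":0.3,"dx":0,"dy":0,"dz":0,"turn":0}]}}

```text
time: 8.73
tool_pos: [0.4954, 0.0642, 0.105]
tool_rot: [-0.0, 0.841, 0.541, -0.0]
contact_force: [0.4, 0.3, 0.3]
gripper_width: 0.7
grasp_force: 0.0
```

```bash
python3 - <<'E'
from h import *
from plant import grab_frame,spotter
moves([])
for n in("top","scene","wrist"):
    f=grab_frame(n)
    for r in spotter.outline_of(f,"tipped_bottle"): print(n,round(r["conf"],2),np.round(r["extent"]))
cv2.imwrite("pics/w7.png",f["pixels"][...,::-1])
E
```

```text
at [495.4  64.2 105. ] yaw -24.55 t 8.7333 F [0.4 0.3 0.3] w 0.7001246614331005 g 0.0
scene 0.88 [269. 176. 292. 220.]
wrist 0.72 [230. 169. 336. 338.]
```

View pics/w7.png

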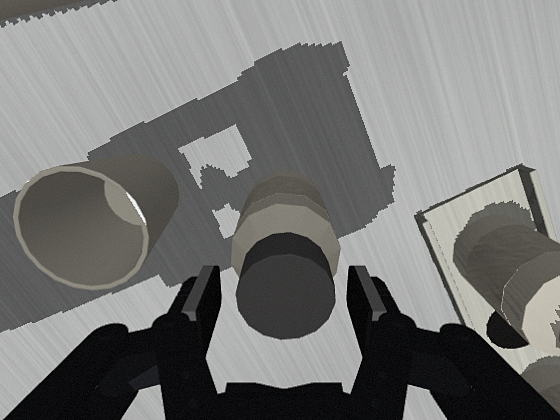

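```bash
python3 - <<'E'
from h import *
from plant import grab_frame
f=grab_frame("wrist")
a=bp(f,[[285.5,290],[236,290],[335,290],[285.5,339]],.116); print(a.round(4))
moves([(a[0,0]*1000,a[0,1]*1000,106,-24.5)])
E
```

```text
[[0.5017 0.0756 0.116 ]
 [0.484  0.0836 0.116 ]
 [0.5193 0.0675 0.116 ]
 [0.492  0.0542 0.116 ]]
at [495.9  64.4 105.6] yaw -24.53 t 9.0833 F [-0.6  0.1 -0.8] w 0.7004147131067414 g 0.0
dx 13 dy 1 dz -0 turn -0.001
```

Request:
{"name": "apply_moves", "arguments": {"series": [{"jaw":0.3,"dx":11,"dy":0,"dz":0,"turn":0},{"jaw":0.3,"dx":11,"dy":0,"dz":0,"turn":0},{"jaw":1,"dx":11,"dy":0,"dz":0,"turn":0},{"jaw":1,"dx":11,"dy":0,"dz":0,"turn":0},{"jaw":1,"dx":11,"dy":0,"dz":0,"turn":0}]}}

```text
time: 9.5
tool_pos: [0.5009, 0.0745, 0.1059]
tool_rot: [0.0, 0.841, 0.541, 0.0]
contact_force: [1.0, -0.1, 1.0]
gripper_width: 0.452
grasp_force: 60.6
```

Request:
{"name": "apply_moves", "arguments": {"series": [{"jaw":1,"dx":0,"dy":0,"dz":0,"turn":0},{"jaw":1,"dx":0,"dy":0,"dz":-15,"turn":0},{"jaw":1,"dx":0,"dy":0,"dz":-45,"turn":0},{"jaw":1,"dx":0,"dy":0,"dz":-80,"turn":0},{"jaw":1,"dx":0,"dy":0,"dz":-100,"turn":0}]}}

```text
time: 9.92
tool_pos: [0.5009, 0.0744, 0.208]
tool_rot: [0.001, 0.841, 0.541, 0.001]
contact_force: [0.4, 0.4, -1.7]
gripper_width: 0.451
grasp_force: 60.9
```

```bash
python3 -c "
from h import *
moves([(498,195,210,-24.5),(498,323,210,-24.5),(498,323,178,-24.5)])"
```

```text
at [500.9  74.4 208. ] yaw -24.53 t 9.9167 F [ 0.4  0.4 -1.7] w 0.45116917203671986 g 60.922575657150446
dx 109 dy -53 dz -2 turn -0.001
dx 116 dy -53 dz 0 turn 0.000
dx 0 dy 0 dz 32 turn 0.000
```

Request:
{"name": "apply_moves", "arguments": {"series": [{"jaw":1,"dx":14,"dy":-7,"dz":-2,"turn":0},{"jaw":1,"dx":36,"dy":-18,"dz":-4,"turn":0},{"jaw":1,"dx":62,"dy":-30,"dz":-5,"turn":0},{"jaw":1,"dx":88,"dy":-43,"dz":-5,"turn":0},{"jaw":1,"dx":109,"dy":-53,"dz":-5,"turn":0}]}}

```text
time: 10.33
tool_pos: [0.4965, 0.197, 0.2096]
tool_rot: [-0.001, 0.841, 0.541, -0.001]
contact_force: [0.1, -0.4, -2.3]
gripper_width: 0.446
grasp_force: 61.1
```

Request:
{"name": "apply_moves", "arguments": {"series": [{"jaw":1,"dx":28,"dy":-13,"dz":0,"turn":0},{"jaw":1,"dx":56,"dy":-26,"dz":0,"turn":0},{"jaw":1,"dx":84,"dy":-38,"dz":0,"turn":0},{"jaw":1,"dx":106,"dy":-48,"dz":0,"turn":0},{"jaw":1,"dx":116,"dy":-53,"dz":0,"turn":0}]}}

```text
time: 10.75
tool_pos: [0.4964, 0.3254, 0.2092]
tool_rot: [-0.001, 0.841, 0.542, -0.001]
contact_force: [-1.1, -0.1, -2.1]
gripper_width: 0.448
grasp_force: 61.1
```

```bash
python3 -c "
from h import *
moves([(498,323,178,-24.5)])"
```

```text
at [496.4 325.4 209.2] yaw -24.39 t 10.75 F [-1.1 -0.1 -2.1] w 0.44821049963847354 g 61.07989485753933
dx -2 dy 3 dz 31 turn 0.002
```

Request:
{"name": "apply_moves", "arguments": {"series": [{"jaw":1,"dx":-2,"dy":2,"dz":12,"turn":0},{"jaw":1,"dx":-2,"dy":2,"dz":22,"turn":0},{"jaw":1,"dx":-2,"dy":2,"dz":28,"turn":0},{"jaw":1,"dx":-2,"dy":2,"dz":30,"turn":0},{"jaw":1,"dx":-2,"dy":2,"dz":30,"turn":0}]}}

```text
time: 11.17
tool_pos: [0.4978, 0.319, 0.1787]
tool_rot: [-0.0, 0.842, 0.54, -0.002]
contact_force: [-0.3, 0.2, -2.0]
gripper_width: 0.45
grasp_force: 61.1
```

Request:
{"name": "apply_moves", "arguments": {"series": [{"jaw":1,"dx":0,"dy":0,"dz":1,"turn":0},{"jaw":1,"dx":0,"dy":0,"dz":2,"turn":0},{"jaw":1,"dx":0,"dy":0,"dz":2,"turn":0}]}}

```text
time: 11.42
tool_pos: [0.4987, 0.3203, 0.179]
tool_rot: [0.0, 0.841, 0.541, 0.0]
contact_force: [0.1, -0.1, -3.8]
gripper_width: 0.448
grasp_force: 61.1
```

Request:
{"name": "apply_moves", "arguments": {"series": [{"jaw":1,"dx":0,"dy":0,"dz":1,"turn":0},{"jaw":1,"dx":0,"dy":0,"dz":2,"turn":0},{"jaw":1,"dx":0,"dy":0,"dz":2,"turn":0}]}}

```text
time: 11.67
tool_pos: [0.4984, 0.3205, 0.1765]
tool_rot: [0.0, 0.841, 0.541, -0.0]
contact_force: [-1.3, -0.6, -2.2]
gripper_width: 0.448
grasp_force: 61.1
```

Request:
{"name": "apply_moves", "arguments": {"series": [{"jaw":1,"dx":0,"dy":0,"dz":1,"turn":0},{"jaw":1,"dx":0,"dy":0,"dz":1,"turn":0},{"jaw":1,"dx":0,"dy":0,"dz":1,"turn":0}]}}

```text
time: 11.92
tool_pos: [0.4985, 0.3207, 0.1759]
tool_rot: [0.0, 0.841, 0.541, 0.0]
contact_force: [-0.5, -0.1, -0.3]
gripper_width: 0.451
grasp_force: 61.2
```

Touching now; release and stay open for over a second.

Request:
{"name": "apply_moves", "arguments": {"series": [{"jaw":0.5,"dx":0,"dy":0,"dz":0,"turn":0},{"jaw":0.4,"dx":0,"dy":0,"dz":0,"turn":0},{"jaw":0.3,"dx":0,"dy":0,"dz":0,"turn":0},{"jaw":0.3,"dx":0,"dy":0,"dz":0,"turn":0},{"jaw":0.3,"dx":0,"dy":0,"dz":0,"turn":0}]}}

```text
time: 12.33
tool_pos: [0.4985, 0.3206, 0.1757]
tool_rot: [0.0, 0.841, 0.541, 0.0]
contact_force: [0.1, -0.4, -1.1]
gripper_width: 0.699
grasp_force: 0.0
```

Request:
{"name": "apply_moves", "arguments": {"series": [{"jaw":0.3,"dx":0,"dy":0,"dz":0,"turn":0},{"jaw":0.3,"dx":0,"dy":0,"dz":0,"turn":0},{"jaw":0.3,"dx":0,"dy":0,"dz":0,"turn":0},{"jaw":0.3,"dx":0,"dy":0,"dz":0,"turn":0},{"jaw":0.3,"dx":0,"dy":0,"dz":0,"turn":0}]}}

```text
time: 12.75
tool_pos: [0.4984, 0.3205, 0.1755]
tool_rot: [-0.0, 0.841, 0.541, -0.0]
contact_force: [-0.4, 0.5, 0.2]
gripper_width: 0.697
grasp_force: 0.0
```

Request:
{"name": "apply_moves", "arguments": {"series": [{"jaw":0.3,"dx":0,"dy":0,"dz":0,"turn":0},{"jaw":0.3,"dx":0,"dy":0,"dz":0,"turn":0},{"jaw":0.3,"dx":0,"dy":0,"dz":0,"turn":0},{"jaw":0.3,"dx":0,"dy":0,"dz":0,"turn":0},{"jaw":0.3,"dx":0,"dy":0,"dz":0,"turn":0}]}}

```text
time: 13.17
tool_pos: [0.4984, 0.3205, 0.1755]
tool_rot: [-0.0, 0.841, 0.541, -0.0]
contact_force: [-0.7, 0.1, 0.3]
gripper_width: 0.701
grasp_force: 0.0
```

```bash
python3 - <<'E'
from h import *
from plant import grab_frame,spotter
moves([])
f=grab_frame("wrist"); cv2.imwrite("pics/w8.png",f["pixels"][...,::-1])
pickle.dump(f,open("w8.pkl","wb"))
E
```

```text
at [498.4 320.5 175.5] yaw -24.52 t 13.1667 F [-0.7  0.1  0.3] w 0.7008957165454447 g 0.0
```

View pics/w8.png

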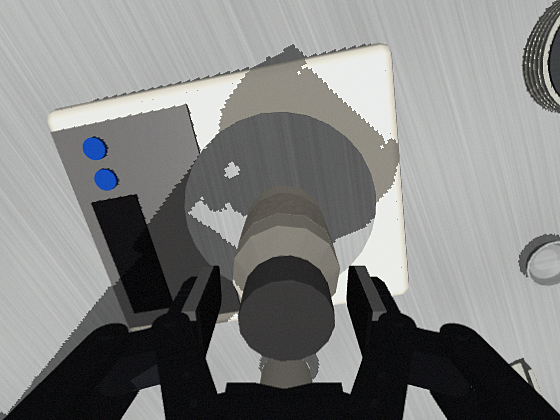

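```bash
python3 - <<'E'
from h import *
f=pickle.load(open("w8.pkl","rb"))
a=bp(f,[[287,311.5],[239,311.5],[335,311.5],[287,361]],.186)*1000; print(a.round(1))
g,d=pickle.load(open("scene0.pkl","rb"))
e=cont(d["empty_place"][0]["region"]); print("place scene",cv2.minEnclosingCircle((bp(g,e,.004)[:,:2]*1000).astype(np.float32)))
r=d["lane"][1]["region"]; print("lane scene",rect(g,r,.012))
moves([])
E
```

```text
[[500.7 322.4 186. ]
 [483.1 330.4 186. ]
 [518.2 314.4 186. ]
 [490.4 299.6 186. ]]
place scene ((627.1622924804688, -99.11141967773438), 23.577163696289062)
lane scene ((636.32080078125, -177.86390686035156), (90.59759521484375, 408.51324462890625), 4.04019021987915)
at [498.4 320.5 175.5] yaw -24.53 t 13.2167 F [-0.8  0.3 -0.2] w 0.7026769962852243 g 0.0
```

Request:
{"name": "apply_moves", "arguments": {"series": [{"jaw":1,"dx":0,"dy":0,"dz":0,"turn":0},{"jaw":1,"dx":0,"dy":0,"dz":0,"turn":0},{"jaw":1,"dx":0,"dy":0,"dz":0,"turn":0},{"jaw":1,"dx":0,"dy":0,"dz":0,"turn":0},{"jaw":1,"dx":0,"dy":0,"dz":0,"turn":0}]}}

```text
time: 13.63
tool_pos: [0.4987, 0.3205, 0.1759]
tool_rot: [0.0, 0.841, 0.541, 0.0]
contact_force: [1.0, -0.4, 1.3]
gripper_width: 0.45
grasp_force: 60.7
```

Request:
{"name": "apply_moves", "arguments": {"series": [{"jaw":1,"dx":0,"dy":0,"dz":-10,"turn":0},{"jaw":1,"dx":0,"dy":0,"dz":-35,"turn":0},{"jaw":1,"dx":0,"dy":0,"dz":-65,"turn":0},{"jaw":1,"dx":0,"dy":0,"dz":-85,"turn":0},{"jaw":1,"dx":0,"dy":0,"dz":-95,"turn":0}]}}

```text
time: 14.05
tool_pos: [0.4992, 0.321, 0.2743]
tool_rot: [0.0, 0.841, 0.541, 0.002]
contact_force: [1.3, 0.3, -2.2]
gripper_width: 0.453
grasp_force: 60.6
```

```bash
python3 -c "
from h import *
moves([(530,190,272,-10),(590,40,272,4),(630,-98.5,272,4)])"
```

```text
at [499.2 321.  274.3] yaw -24.52 t 14.05 F [ 1.3  0.3 -2.2] w 0.4534863527895905 g 60.61915867467178
dx -106 dy 82 dz 2 turn -0.253
dx -137 dy 85 dz 0 turn -0.244
dx -141 dy 30 dz -0 turn 0.000
```

Request:
{"name": "apply_moves", "arguments": {"series": [{"jaw":1,"dx":-15,"dy":11,"dz":0,"turn":-0.04},{"jaw":1,"dx":-36,"dy":28,"dz":0,"turn":-0.09},{"jaw":1,"dx":-60,"dy":46,"dz":0,"turn":-0.15},{"jaw":1,"dx":-84,"dy":65,"dz":0,"turn":-0.2},{"jaw":1,"dx":-106,"dy":82,"dz":0,"turn":-0.253}]}}

```text
time: 14.47
tool_pos: [0.5284, 0.1886, 0.2693]
tool_rot: [-0.001, 0.765, 0.644, -0.001]
contact_force: [0.7, -0.1, -2.3]
gripper_width: 0.448
grasp_force: 60.7
```

Request:
{"name": "apply_moves", "arguments": {"series": [{"jaw":1,"dx":-27,"dy":17,"dz":0,"turn":-0.05},{"jaw":1,"dx":-55,"dy":34,"dz":0,"turn":-0.1},{"jaw":1,"dx":-82,"dy":51,"dz":0,"turn":-0.15},{"jaw":1,"dx":-110,"dy":68,"dz":0,"turn":-0.2},{"jaw":1,"dx":-137,"dy":85,"dz":0,"turn":-0.244}]}}

```text
time: 14.88
tool_pos: [0.5884, 0.0388, 0.2693]
tool_rot: [-0.001, 0.681, 0.732, -0.001]
contact_force: [-0.4, -0.3, -1.8]
gripper_width: 0.456
grasp_force: 60.8
```

Request:
{"name": "apply_moves", "arguments": {"series": [{"jaw":1,"dx":-32,"dy":8,"dz":0,"turn":0},{"jaw":1,"dx":-64,"dy":15,"dz":0,"turn":0},{"jaw":1,"dx":-96,"dy":22,"dz":0,"turn":0},{"jaw":1,"dx":-122,"dy":27,"dz":0,"turn":0},{"jaw":1,"dx":-141,"dy":30,"dz":0,"turn":0}]}}

```text
time: 15.3
tool_pos: [0.6282, -0.1006, 0.2689]
tool_rot: [-0.001, 0.683, 0.73, -0.001]
contact_force: [0.4, -0.1, -1.9]
gripper_width: 0.449
grasp_force: 60.7
```

Request:
{"name": "apply_moves", "arguments": {"series": [{"jaw":1,"dx":0,"dy":0,"dz":0,"turn":0},{"jaw":1,"dx":0,"dy":0,"dz":0,"turn":0}]}}

```text
time: 15.47
tool_pos: [0.6279, -0.099, 0.269]
tool_rot: [-0.001, 0.683, 0.73, -0.0]
contact_force: [0.0, -0.5, -2.1]
gripper_width: 0.447
grasp_force: 60.8
```

```bash
python3 - <<'E'
from h import *
from plant import grab_frame,spotter
moves([(630,-99.5,140,4),(630,-99.5,112,4)])
for n in("wrist","scene","top"):
    f=grab_frame(n)
    for t in("empty_place","tipped_bottle"):
        for r in spotter.outline_of(f,t):
            e=cont(r["region"]);print(n,t,round(r["conf"],2),np.round(r["extent"]),cv2.minEnclosingCircle((bp(f,e,.004)[:,:2]*1000).astype(np.float32)))
E
```

```text
at [627.9 -99.  269. ] yaw 3.84 t 15.4667 F [ 0.  -0.5 -2.1] w 0.44693307087590567 g 60.807232570005
dx -1 dy 2 dz 129 turn -0.003
dx 0 dy 0 dz 28 turn 0.000
wrist empty_place 0.65 [266. 149. 307. 184.] ((630.14697265625, -96.30469512939453), 23.401508331298828)
wrist tipped_bottle 0.83 [229. 185. 333. 360.] ((637.4725952148438, -246.0998992919922), 130.97634887695312)
scene empty_place 0.57 [222. 267. 246. 287.] ((627.3749389648438, -98.80584716796875), 23.543275833129883)
scene tipped_bottle 0.77 [206. 190. 243. 249.] ((463.8607177734375, -70.53827667236328), 89.81202697753906)
scene tipped_bottle 0.55 [306. 276. 346. 328.] ((757.8397216796875, 53.15483856201172), 59.6878776550293)
top empty_place 0.42 [275. 170. 449. 213.] ((623.4148559570312, -319.877197265625), 67.36361694335938)
top tipped_bottle 0.52 [323. 168. 339. 192.] ((663.1365966796875, -110.29771423339844), 31.845529556274414)
```

Request:
{"name": "apply_moves", "arguments": {"series": [{"jaw":1,"dx":0,"dy":2,"dz":25,"turn":0},{"jaw":1,"dx":0,"dy":2,"dz":58,"turn":0},{"jaw":1,"dx":0,"dy":2,"dz":90,"turn":0},{"jaw":1,"dx":0,"dy":2,"dz":115,"turn":0},{"jaw":1,"dx":0,"dy":2,"dz":130,"turn":0}]}}

```text
time: 16.33
tool_pos: [0.6285, -0.0973, 0.1365]
tool_rot: [-0.002, 0.682, 0.731, -0.001]
contact_force: [-0.8, -0.1, -3.1]
gripper_width: 0.451
grasp_force: 60.9
```

Request:
{"name": "apply_moves", "arguments": {"series": [{"jaw":1,"dx":0,"dy":0,"dz":9,"turn":0},{"jaw":1,"dx":0,"dy":0,"dz":17,"turn":0},{"jaw":1,"dx":0,"dy":0,"dz":23,"turn":0},{"jaw":1,"dx":0,"dy":0,"dz":26,"turn":0},{"jaw":1,"dx":0,"dy":0,"dz":26,"turn":0}]}}

```text
time: 16.75
tool_pos: [0.631, -0.0982, 0.1151]
tool_rot: [0.0, 0.682, 0.731, 0.0]
contact_force: [-0.1, 0.9, -2.6]
gripper_width: 0.453
grasp_force: 60.9
```

Request:
{"name": "apply_moves", "arguments": {"series": [{"jaw":1,"dx":0,"dy":0,"dz":0,"turn":0},{"jaw":1,"dx":0,"dy":0,"dz":0,"turn":0},{"jaw":1,"dx":0,"dy":0,"dz":0,"turn":0}]}}

```text
time: 17.0
tool_pos: [0.6311, -0.0983, 0.1156]
tool_rot: [0.001, 0.682, 0.731, 0.0]
contact_force: [0.8, -0.7, -2.3]
gripper_width: 0.449
grasp_force: 60.9
```

Still hanging; 5 mm to go.

Request:
{"name": "apply_moves", "arguments": {"series": [{"jaw":1,"dx":0,"dy":-1,"dz":1,"turn":0},{"jaw":1,"dx":0,"dy":-1,"dz":2,"turn":0},{"jaw":1,"dx":0,"dy":-1,"dz":3,"turn":0},{"jaw":1,"dx":0,"dy":-1,"dz":4,"turn":0},{"jaw":1,"dx":0,"dy":-1,"dz":4,"turn":0}]}}

```text
time: 17.42
tool_pos: [0.6292, -0.0981, 0.1101]
tool_rot: [-0.0, 0.682, 0.731, -0.0]
contact_force: [-0.0, 0.5, -2.4]
gripper_width: 0.453
grasp_force: 60.9
```

Request:
{"name": "apply_moves", "arguments": {"series": [{"jaw":1,"dx":0,"dy":0,"dz":1,"turn":0},{"jaw":1,"dx":0,"dy":0,"dz":1,"turn":0},{"jaw":1,"dx":0,"dy":0,"dz":1,"turn":0}]}}

```text
time: 17.67
tool_pos: [0.6296, -0.0983, 0.1099]
tool_rot: [0.0, 0.682, 0.731, -0.0]
contact_force: [-0.7, 0.4, -0.0]
gripper_width: 0.451
grasp_force: 61.0
```

Request:
{"name": "apply_moves", "arguments": {"series": [{"jaw":0.5,"dx":0,"dy":0,"dz":0,"turn":0},{"jaw":0.4,"dx":0,"dy":0,"dz":0,"turn":0},{"jaw":0.3,"dx":0,"dy":0,"dz":0,"turn":0},{"jaw":0.2,"dx":0,"dy":0,"dz":0,"turn":0},{"jaw":0.2,"dx":0,"dy":0,"dz":0,"turn":0}]}}

```text
time: 18.08
tool_pos: [0.6297, -0.0982, 0.1098]
tool_rot: [0.0, 0.682, 0.731, 0.0]
contact_force: [-0.2, -0.1, -0.3]
gripper_width: 0.803
grasp_force: 0.0
```

Request:
{"name": "apply_moves", "arguments": {"series": [{"jaw":0.2,"dx":0,"dy":0,"dz":-10,"turn":0},{"jaw":0.2,"dx":0,"dy":0,"dz":-35,"turn":0},{"jaw":0.2,"dx":0,"dy":0,"dz":-70,"turn":0},{"jaw":0.2,"dx":0,"dy":0,"dz":-105,"turn":0},{"jaw":0.2,"dx":0,"dy":0,"dz":-140,"turn":0}]}}

```text
time: 18.5
tool_pos: [0.6292, -0.0981, 0.2517]
tool_rot: [0.0, 0.682, 0.731, 0.0]
contact_force: [0.4, -0.2, 0.2]
gripper_width: 0.804
grasp_force: 0.0
```

Request:
{"name": "apply_moves", "arguments": {"series": [{"jaw":0.2,"dx":40,"dy":-40,"dz":0,"turn":0},{"jaw":0.2,"dx":40,"dy":-80,"dz":0,"turn":0},{"jaw":0.2,"dx":40,"dy":-120,"dz":0,"turn":0},{"jaw":0.2,"dx":40,"dy":-150,"dz":0,"turn":0},{"jaw":0.2,"dx":40,"dy":-150,"dz":0,"turn":0}]}}

```text
time: 18.92
tool_pos: [0.4714, -0.0677, 0.2484]
tool_rot: [-0.001, 0.682, 0.731, -0.001]
contact_force: [0.9, -0.5, -0.3]
gripper_width: 0.798
grasp_force: 0.0
```

```bash
python3 - <<'E'
from h import *
from plant import grab_frame,spotter
moves([])
for n in ("top","scene"):
    f=grab_frame(n); cv2.imwrite(f"pics/{n}9.png",f["pixels"][...,::-1])
    g=cv2.cvtColor(f["pixels"],cv2.COLOR_RGB2GRAY)
    # expected projection of the placed cap centre / foot
    P=np.array([[.6295,-.098,.120],[.6295,-.098,.004],[.6295,-.098,.062]])
    T=f["camera_from_world"]; r=cv2.Rodrigues(T[:3,:3])[0]
    print(n,cv2.projectPoints(P,r,T[:3,3],f["mtx"],f["dist_coeffs"])[0][:,0].round(1).tolist())
    for r in spotter.outline_of(f,"tipped_bottle")+spotter.outline_of(f,"empty_place"): print(round(r["conf"],2),np.round(r["extent"]))
E
```

```text
at [471.4 -67.7 248.4] yaw 3.93 t 18.9167 F [ 0.9 -0.5 -0.3] w 0.7978647671815589 g 0.0
top [[331.9, 184.5], [326.8, 193.2], [329.2, 189.1]]
0.97 [320. 171. 346. 201.]
0.72 [274. 171. 445. 212.]
scene [[231.4, 249.1], [235.3, 277.6], [233.5, 264.2]]
0.86 [215. 240. 246. 289.]
0.52 [319. 124. 420. 209.]
0.37 [255. 226. 275. 277.]
```

```bash
python3 - <<'E'
from h import *
from plant import grab_frame,spotter
from scipy.optimize import least_squares
a=np.linspace(0,2*np.pi,72)
B=np.vstack([np.c_[r*np.cos(a),r*np.sin(a),0*a+z] for r,z in((27.4,0),(27.4,78),(18,90),(20,94),(20,116))])/1000
for n in("top","scene"):
    f=grab_frame(n); m=spotter.outline_of(f,"tipped_bottle")[0]["extent"]
    T=f["camera_from_world"]; rv=cv2.Rodrigues(T[:3,:3])[0]
    def ext(p):
        q=cv2.projectPoints(B+[p[0],p[1],.004],rv,T[:3,3],f["mtx"],f["dist_coeffs"])[0][:,0]
        return np.r_[q.min(0),q.max(0)]
    s=least_squares(lambda p:ext(p)-m,[.63,-.098],x_scale=.01)
    print(n,np.round(m,1),ext([.6295,-.098]).round(1),s.x.round(4),s.fun.round(1))
E
```

```text
top [317.3 174.6 345.8 199.7] [315.4 175.4 342.3 204.5] [ 0.6359 -0.1043] [ 0.7 -2.  -0.7  2.2]
scene [217.4 242.9 246.1 290.3] [219.3 240.7 247.8 288.9] [ 0.632 -0.103] [ 0.  -0.4 -0.   0.4]
```

```bash
python3 - <<'E'
from h import *
from plant import grab_frame,spotter
f=grab_frame("top")
big=cv2.resize(cv2.cvtColor(f["pixels"],cv2.COLOR_RGB2GRAY)[150:230,260:470],None,fx=6,fy=6,interpolation=cv2.INTER_CUBIC)
c=cv2.HoughCircles(cv2.GaussianBlur(big,(9,9),0),cv2.HOUGH_GRADIENT,1,90,param1=60,param2=14,minRadius=50,maxRadius=68)
for u,v,r in sorted(c[0].tolist()):
    uv=[(u+.5)/6-.5+260,(v+.5)/6-.5+150]; print(np.round(uv,1),round(r),(bp(f,[uv],.12)[0,:2]*1000).round(1))
f=grab_frame("wrist")
for r in spotter.outline_of(f,"tipped_bottle"): print("wrist",round(r["conf"],2),np.round(r["extent"]))
E
```

```text
[296.2 185.7] 60 [625.6 -20.9]
[332.8 183.5] 61 [ 631.8 -100.1]
[366.  181.7] 64 [ 637.1 -172. ]
[400.8 180.5] 61 [ 641.1 -247.7]
[424.2 188.7] 62 [ 624.1 -298.3]
[440.2 179.3] 51 [ 645.3 -333.8]
wrist 0.91 [387. 188. 482. 275.]
```

```bash
python3 -c "
from plant import ticket
print(ticket.job_done())"
```

```text
the job is handed in; nothing more can be done
None
```

The bottle stood released on the balance pan for about a second and now stands upright in the empty place, about 0.5 mm off centre across the lane and 3.5 mm along it by camera. The job is handed in; no verdict came back.

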